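# Butt a rail against the drill guide and lock it with the swing strap clamp

## Task

A short wooden rail lies loose in the channel of the dowelling jig, a little short of the metal drill-guide block. Using fingertip pushes only, slide the rail along the channel until its end butts against the block, then swing the clamp strap across it as far as the stop pin, and only then push the cam lever fully down so that the rail is locked. Do not pick the rail up, and leave the other things on the bench as they are.

Things in the scene. Friction and masses are not known exactly. Their poses are not given: they have to be found in the camera images.
- jig: Dowelling jig fixed to the bench, plywood base 320 x 240 x 18 mm. Origin: centre of its underside; x runs along the rail channel towards the drill guide, y to the left of that, z up. The channel lies at y = -65 mm, floor z = 18 mm, 47 mm wide between a fence (top z = 36) and a batten (top z = 32), both from x = -50 to +60 mm; before that the base is open, so the rail's free end can be reached.
- guide_face (a point): Middle of the face (jig x = 60, y = -65, z = 33 mm) that the rail butts against, of the drill guide: an aluminium block 36 x 78 x 40 mm, top 58 mm above the bench, closing the channel's end. Axes as the jig's.
- rail: Beech rail to be locked, 150 x 45 x 30 mm, 0.1 to 0.2 kg, loose, flat in the channel along jig x with 1 mm of play each side; starts 12 to 32 mm short of the guide. Origin: centre of its underside, at jig x = -15 mm once butted; x along its length. Top 48 mm above the bench. Slides with about 1 N.
- rail_end (a point): Middle of the rail's free end face (the end away from the drill guide, the one to push on), 15 mm above its underside.
- clamp_pivot (a point): Point on the clamp's upright swing axis, at jig x = -15, y = +30 mm, 75 mm above the bench; axes as the jig's. The clamp stands on a wooden riser block, 44 x 56 mm, top 56 mm above the bench, with the 8 mm steel stop pin on it (up to 80 mm).
- strap_swing (a joint): Swing of the strap about the axis through clamp_pivot, rad, counter-clockwise from above positive. 0: square across the rail, pointing to jig -y, at the stop pin (end of travel). Starts at -1.9 to -1.35, pointing back along jig -x; push its clockwise side. At angle a it points along (sin a, -cos a) in jig x, y. Takes about 1 N at the tip and stays where left; the raised lever turns with it.
- strap: Flat steel clamp strap, 25 wide, 8 thick, underside 71 and top 79 mm above the bench with the lever up. Origin on the swing axis at mid thickness; it points along its own -y. A rubber foot, 22 mm across, hangs under it 95 mm from the axis, 2 mm or more above the rail's top; a nut and stud stand on it there, up to 93 mm. The lever lowers strap and foot by 7 mm: the foot then presses with 10 to 16 N.
- strap_tip (a point): The round tip of the strap, 120 mm from the swing axis, at mid thickness.
- cam_lever (a joint): The cam lever's angle, rad: 0 raised (54 degrees above level), 0.95 fully down, level, at its end stop; starts at 0 to 0.06. It takes 3 to 6 N at its end (more near the end of travel) and stays where it is left.
- lever_pin (a point): The lever's pivot pin, on the swing axis 93.5 mm above the bench. The lever points away from the strap's tip, along the strap's own +y, and moves in the strap's upright plane. Its end is 90 mm from the pin; 24 to 26 mm wide; its last 46 mm are a black plastic grip 14 mm thick, upper face 10.5 mm above the line through the pin.
- lever_tip (a point): End of the lever grip, on its upper face. Raised it is about 173 mm above the bench, 44 mm out from the swing axis; down it is 104 mm above the bench and 90 mm out.
- spare_rail: a second beech rail, 150 x 45 x 30 mm, lying on the bench to the right of the jig; a bystander, to be left where it is; origin at the centre of its underside
- glue: white glue bottle, 58 mm in diameter, 170 mm tall, standing on the bench to the right of the jig; a bystander, to be left where it is; origin at the centre of its underside
- hammer: hammer, 260 mm long, lying on the bench to the left of the jig; a bystander, to be left where it is; origin at the centre of its underside
- screwdriver: screwdriver, 200 mm long, lying on the bench to the right of the jig; a bystander, to be left where it is; origin at the centre of its underside
- tape: grey tape measure, 66 x 62 x 34 mm, on the bench to the left of the jig; a bystander, to be left where it is; origin at the centre of its underside
- dowel_jar: small clear jar with a steel lid, 44 mm in diameter, 55 mm tall, on the jig's base by its far left corner; a bystander, to be left where it is; origin at the centre of its underside
- pencil: flat red carpenter's pencil, 85 mm long, lying on the jig's base near its near left corner; a bystander, to be left where it is; origin at the centre of its underside
Things that resemble listed ones, but are neither listed nor needed, are in the scene too. What is shaped like the rail but black, pink or yellow is not meant.

How it is judged:
On the way, in this order (a step that is already met when the one before it is completed fails the run):
1. the rail's end is butted against the drill guide (gap under 3 mm) (x of rail in the frame of jig above -0.018 m and z of rail in the frame of jig below 0.022 m), for 0.2 s.
2. the strap lies across the rail, at its stop pin, with the lever still up (value of joint strap_swing above -0.08 rad and x of rail in the frame of jig above -0.018 m and value of joint cam_lever below 0.3 rad), for 0.2 s.
3. the cam lever is down and the foot presses on the rail (value of joint cam_lever above 0.87 rad and contact force between strap and rail above 8 N), for 0.2 s.
At the end, for the whole second after the job is handed in: The rail lies flat on the jig, at rest, within 3 mm of the drill guide; the strap is within 0.08 rad of its stop pin; the lever is within 0.08 rad of fully down; the strap's foot presses the rail with more than 8 N (all of step 1 and all of step 3 and value of joint strap_swing above -0.08 rad and angle between rail's own z axis and vertical below 0.05 rad and linear speed of rail below 0.02 m/s); the robot touches nothing.
It fails at once if the rail is lifted off the jig or tipped (z of rail in the frame of jig above 0.028 m or angle between rail's own z axis and vertical above 0.2 rad).
It fails at once if the lever is pushed down before the strap lies across the rail (value of joint cam_lever above 0.45 rad and value of joint strap_swing below -0.2 rad).
It fails at once if another thing on the bench is moved by more than 20 mm (distance of any of spare_rail, glue, hammer, screwdriver, tape, dowel_jar, pencil from where it was at the start of the episode above 0.02 m).
It also fails if it takes over 54 s, if anything falls off the work surface, if the arm or the gripper's body presses on something with over 40 N, if the wrist force passes 120 N, or if a joint passes its speed limit or range.

## Robot

A 6-joint arm with a two-finger parallel gripper is mounted at the origin on the work surface. World frame = base frame: x ahead of the robot, y to its left, z up, the work surface at z = 0. Lengths are in m, angles in rad, forces in N, time in s.
With the tool pointing down it reaches from about 0.35 to 0.975 m from the base axis. Payload 4.9 kg.
Tool frame: the origin (TCP) lies on the front face of the gripper's body, between the roots of the fingers; the fingertips stand ctrl.finger_overhang ahead of it and the grasp point (between the pads) lies 54 mm ahead of it (ctrl.finger_overhang is the distance from the TCP to the fingertips, in m); z points along the fingers, y is the line along which they close (so a half turn about z gives the same grasp; the last joint's range is limited). The gripper opens to 85 mm and grips with 20 to 120 N. Pads are 22 mm wide; open, the fingers measure 114 mm over their backs; the gripper's body (76 mm by 85 mm) begins 54 mm behind the grasp point. The pads swing forward as they close: fully open they stand 13 mm farther back than shut.
Start: joints at [1.016, 0.053, 1.613, -0, 1.476, -0.119], TCP at [0.264, 0.567, 0.304] pointing down, gripper open.
Joint ranges: [-3.01, 3.01], [-1.01, 2.22], [0.06, 2.58], [-1.02, 4.17], [0.09, 2.62], [-3.14, 3.14]. Speed limits (rad/s): [2.57, 2.57, 3.14, 3.14, 3.14, 3.14].

## Interface

Orientations are given as a rotation vector (axis times angle).
In Python, from station import ctrl, vision gives the robot as it stands. The module is installed in compiled form; this text tells all that it offers.
- The arm moves only by the tool drive_tool, never from a script. Its argument "rows" is a list of rows, each a list of 2 entries, a list of its own where there are three numbers: the shift along the tool's x, y, z in m, then the turn about the tool's z in rad. A call has 1 to 10 rows; each row shifts and turns the commanded pose from where the row before left it, along the tool's axes as they then stand; what a row does not reach is not made up. A row lasts 1/10 s, in which the tool goes at most 50 mm and 8.59 degrees, less where a joint would pass 70% of its speed; a pose out of reach is approached as far as the arm can. A call with a gripper value outside its range is refused whole. "jaw" is the closure, from 0 (fully open) to 1 (shut), set as the call begins (left out, the last holds). The fingers move at their own pace and stop on an object; "grip_force" is the grip in N (left out, the last holds). Time passes only in rows, so rows that do not move let the fingers close. It gives the time, the measured TCP pose, the force, the opening and the grip force at its end, in the units of the state.
- ctrl.get_obs(): the state, without advancing time (a new reading comes with each control period).
- vision.get_image(name): name is "side" or "top" or "wrist"; returns a dict with "image" (384x512x3 uint8, blue, green, red), "vertical_fov" (degrees; the focal length in pixels is half the picture's height over the tangent of half this angle, whatever the lens; pixels are square), "cx", "cy" (the principal point, pixels), "R" (3x3) and "t" (3): a world point X has camera coordinates R X + t. Camera axes: x right, y down, z forward; pixel columns grow to the right and rows downward; lengths in m; the calibration is good to about 2 mm. A picture is of the moment at which its call begins. There is no depth.
- ctrl.finish_job(): hands the job in; it is judged then, once.
The state is a dict: "t": time; "q": joint angles; "dq": joint speeds; "effort": joint torques, N m; "tool_pos": TCP position; "tool_rot": TCP orientation; "contact_force": force on the tool from outside, world axes, zero at the start; "wrist_torque": the same for the moment, N m; "opening": finger opening in m; "grip_force": force on a finger pad.
Only numpy, scipy, OpenCV 4.12 (cv2) and the standard library are available. Lean on these libraries where they do the work, as an engineer would, in place of code of your own. Each camera call takes 0.05 s, during which the arm holds its last target. There are 200 camera calls.

## Working session

There is one attempt and no reset: what is moved stays moved. The work goes in short steps, Python scripts to look and compute and a tool call to move; the robot and the scene stay as the last step left them, time stands still between calls to the robot, and variables do not carry over. Pictures are saved under pics/ and viewed, at most 10 in all, crops included, and the job is handed in when it is done.

Besides the shell and the picture viewer there is one more tool, called after "Call:" by a JSON object that holds its "op" and its "data". drive_tool: Moves the arm, as the interface text tells. Its arguments: {"type":"object","properties":{"rows":{"type":"array","items":{"type":"array"}},"jaw":{"type":"number"},"grip_force":{"type":"number"}},"required":["rows"]}

```bash
mkdir -p pics
cat > h.py <<'E'
import numpy as np,cv2,json
from station import ctrl,vision
from scipy.spatial.transform import Rotation as Ro
def cam(n,save=None):
    d=vision.get_image(n)
    d['f']=d['image'].shape[0]/2/np.tan(np.radians(d['vertical_fov'])/2)
    d['R']=np.array(d['R']);d['t']=np.array(d['t'])
    if save: cv2.imwrite('pics/'+save,d['image'])
    return d
def proj(d,X):
    c=np.atleast_2d(X)@d['R'].T+d['t']
    return np.c_[d['f']*c[:,0]/c[:,2]+d['cx'],d['f']*c[:,1]/c[:,2]+d['cy']]
def onz(d,uv,z):
    uv=np.atleast_2d(uv).astype(float)
    r=np.c_[(uv-[d['cx'],d['cy']])/d['f'],np.ones(len(uv))]@d['R']
    o=-d['R'].T@d['t']
    return o+r*((z-o[2])/r[:,2])[:,None]
E
python3 - <<'E'
from h import *
a=cam('top','top.png');b=cam('side','side.png');
for d in(a,b): print(d['vertical_fov'],-d['R'].T@d['t'],d['R'][2])
o=ctrl.get_obs();print({k:np.round(v,3) for k,v in o.items()},ctrl.finger_overhang, Ro.from_rotvec(o['tool_rot']).as_matrix().round(2))
E
```

```text
56.55752784566545 [0.42514739 0.0321196  0.96529574] [ 0.16739051  0.01116921 -0.9858274 ]
57.70389448997595 [0.46930058 0.65409809 0.62597582] [ 0.10518217 -0.77412055 -0.6242388 ]
{'t': np.float64(0.1), 'q': array([ 1.016,  0.053,  1.614, -0.   ,  1.476, -0.119]), 'dq': array([ 0.   , -0.001, -0.005, -0.001, -0.   , -0.001]), 'effort': array([ 0.0000e+00, -3.9491e+01, -3.7136e+01, -0.0000e+00,  4.0000e-03,
       -0.0000e+00]), 'tool_pos': array([0.264, 0.566, 0.303]), 'tool_rot': array([-6.790e-01, -3.067e+00,  3.000e-03]), 'contact_force': array([-0.498, -0.11 ,  0.971]), 'wrist_torque': array([-0.031,  0.024,  0.011]), 'grip_force': np.float64(0.0), 'opening': np.float64(0.085)} 0.0726 [[-0.91  0.42 -0.  ]
 [ 0.42  0.91 -0.  ]
 [ 0.   -0.   -1.  ]]
```

View pics/top.png

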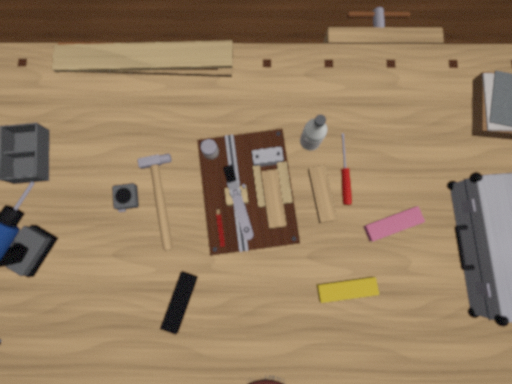

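View pics/side.png

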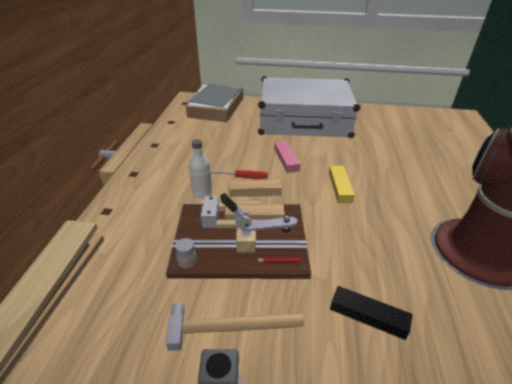

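The top view shows the jig base with corners near (198,139), (281,130), (298,243), (212,254). The rail is in the channel at (273,197), butting toward the guide at (267,156). The strap runs (235,190)→(248,235) and the black lever is at (229,173).
Rail candidates: (273,197) in the channel, spare (321,194) on the bench, yellow (348,290), pink (394,223), black (179,302). By the description I choose (273,197). I'll measure it and check with a crop.

Run:
```python
from h import *
d=cam('top');im=d['image']
g=cv2.cvtColor(im,cv2.COLOR_BGR2GRAY)
print(im[240,270],im[220,210],im[200,273],im[185,258],im[175,290])
m=(g<75).astype(np.uint8)*255
m=cv2.morphologyEx(m,cv2.MORPH_CLOSE,np.ones((25,25)))
m[:,:190]=0;m[:,305:]=0;m[:120]=0;m[262:]=0
c=max(cv2.findContours(m,0,2)[0],key=cv2.contourArea)
W=onz(d,c[:,0,:],0.018)
r=cv2.minAreaRect(W[:,:2].astype(np.float32));print(r)
B=cv2.boxPoints(r);print(B)
p=proj(d,np.c_[B,[0.018]*4]);print(p.round(1))
s=im[120:265,185:310];s=cv2.resize(s,None,fx=4,fy=4,interpolation=cv2.INTER_CUBIC)
cv2.polylines(s,[np.int32((p-[185,120]+.5)*4)],True,(0,255,0),1)
cv2.imwrite('pics/crop1.png',s)
```

```text
[39 55 87] [39 58 91] [117 152 180] [123 157 178] [ 98 131 157]
((0.5861440896987915, 0.052617497742176056), (0.31243351101875305, 0.2335508018732071), 8.12722110748291)
[[ 0.41498756  0.14613546]
 [ 0.44800496 -0.08506969]
 [ 0.7573006  -0.04090047]
 [ 0.7242832   0.1903047 ]]
[[210.6 254.1]
 [299.  242.1]
 [281.5 129.2]
 [197.7 140.2]]
```

View pics/crop1.png

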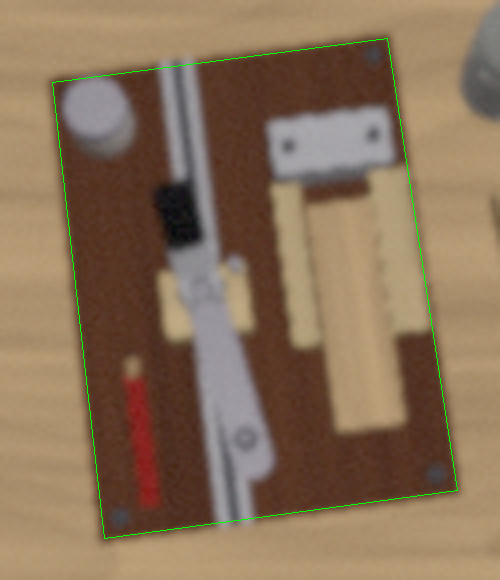

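The crop confirms the rail (free end near crop (337,433)–(407,423), gap to the guide at top), with the strap pointing back and the stop pin at (236,263). Now I'll convert the points to the jig frame.

```bash
cat >> h.py <<'E'
C=np.array([0.5861,0.0526]);Y=np.radians(8.13)
Rj=np.array([[np.cos(Y),-np.sin(Y)],[np.sin(Y),np.cos(Y)]])
def j2w(p): return C+Rj@np.array(p)
def w2j(p): return (np.array(p)-C)@Rj
E
python3 - <<'E'
from h import *
d=cam('top')
pts={'rail fe':(337,433,.048),'rail fe2':(407,423,.048),'rail g1':(305,200,.048),'rail g2':(370,190,.048),'guide fl':(275,183,.058),'guide fr':(398,166,.058),'guide bl':(268,121,.058),'guide br':(387,106,.058),'tip':(264,476,.075),'pivot':(203,289,.08),'nut':(245,438,.093),'pin':(236,263,.080),'levL':(155,188,.17),'levR':(190,181,.17),'fence l':(292,349,.036),'batten r':(431,330,.032)}
for k,(u,v,z) in pts.items():
    w=onz(d,[u/4+185-.4,v/4+120-.4],z)[0]; print(k,w.round(4),w2j(w[:2]).round(4)*1000)
for p in [(-.16,-.065),(-.1,-.065),(-.015,-.065),(-.015,.03)]: print(p,j2w(p).round(4))
E
```

```text
rail fe [ 0.4827 -0.0049  0.048 ] [-110.4  -42.3]
rail fe2 [ 0.4895 -0.0497  0.048 ] [-110.1  -87.6]
rail g1 [0.6353 0.0162 0.048 ] [ 43.6 -43. ]
rail g2 [ 0.6423 -0.0265  0.048 ] [ 44.5 -86.3]
guide fl [0.6443 0.036  0.058 ] [ 55.2 -24.6]
guide fr [ 0.6562 -0.0442  0.058 ] [  55.7 -105.8]
guide bl [0.686  0.0409 0.058 ] [ 97.3 -25.7]
guide br [ 0.6967 -0.0373  0.058 ] [  96.8 -104.6]
tip [0.4542 0.0413 0.075 ] [-132.2    7.5]
pivot [0.5702 0.0807 0.08  ] [-11.7  30. ]
nut [0.4764 0.0529 0.093 ] [-108.5   15.8]
pin [0.587  0.0601 0.08  ] [2.  7.3]
levL [0.6138 0.1041 0.17  ] [34.7 47.1]
levR [0.6181 0.0842 0.17  ] [36.1 26.7]
fence l [0.5381 0.0241 0.036 ] [-51.6 -21.4]
batten r [ 0.5519 -0.0674  0.032 ] [ -50.9 -113.9]
(-0.16, -0.065) [ 0.4369 -0.0344]
(-0.1, -0.065) [ 0.4963 -0.0259]
(-0.015, -0.065) [ 0.5804 -0.0139]
(-0.015, 0.03) [0.567  0.0802]
```

```bash
cat >> h.py <<'E'
def where():
    o=ctrl.get_obs();M=Ro.from_rotvec(o['tool_rot']).as_matrix()
    yaw=np.arctan2(M[1,1],M[0,1])
    print('t',round(float(o['t']),2),'TCP jig',w2j(o['tool_pos'][:2]).round(4),'tipz',round(o['tool_pos'][2]-ctrl.finger_overhang,4),'turn needed',round(float(yaw-(Y+np.pi/2)),3),'F jig',(o['contact_force'][:2]@Rj).round(1),o['contact_force'][2].round(1),'oh',ctrl.finger_overhang,'tilt',M[2,2].round(4))
E
python3 -c "
from h import *
where()"
```

```text
t 0.2 TCP jig [-0.2466  0.5542] tipz 0.2305 turn needed -0.578 F jig [-0.1 -0.4] 0.0 oh 0.0726 tilt -1.0
```

Call:
{"op": "drive_tool", "data": {"rows": [[[0, 0, 0], -0.145], [[0, 0, 0], -0.145], [[0, 0, 0], -0.145], [[0, 0, 0], -0.145], [[0, 0, 0], 0]], "jaw": 1}}

```text
t: 0.7
tool_pos: [0.2637, 0.5665, 0.3036]
tool_rot: [0.226, -3.133, 0.001]
contact_force: [1.2, 0.4, -0.4]
opening: 0.0126
grip_force: 0.0
```

```bash
python3 -c "
from h import *
where()"
```

```text
t 0.7 TCP jig [-0.2465  0.5543] tipz 0.231 turn needed 0.002 F jig [1.3 0.2] -0.4 oh 0.0726 tilt -1.0
```

Call:
{"op": "drive_tool", "data": {"rows": [[[-0.009, -0.045, 0], 0], [[-0.009, -0.045, 0], 0], [[-0.009, -0.045, 0], 0], [[-0.009, -0.045, 0], 0], [[-0.009, -0.045, 0], 0], [[-0.009, -0.045, 0], 0], [[-0.009, -0.045, 0], 0], [[-0.009, -0.045, 0], 0], [[-0.009, -0.045, 0], 0], [[-0.005, -0.045, 0], 0]]}}

```text
t: 1.7
tool_pos: [0.4139, 0.1318, 0.3041]
tool_rot: [-0.221, 3.133, 0.0]
contact_force: [1.2, 1.0, -0.7]
opening: 0.0
grip_force: 0.0
```

```bash
python3 -c "
from h import *
where()"
```

```text
t 1.7 TCP jig [-0.1593  0.1028] tipz 0.2315 turn needed -0.001 F jig [1.3 0.8] -0.7 oh 0.0726 tilt -1.0
```

Call:
{"op": "drive_tool", "data": {"rows": [[[0, -0.042, 0], 0], [[0, -0.042, 0], 0], [[0, -0.042, 0], 0], [[0, -0.042, 0], 0], [[0, 0, 0.045], 0], [[0, 0, 0.045], 0], [[0, 0, 0.045], 0], [[0, 0, 0.045], 0], [[0, 0, 0.018], 0], [[0, 0, 0], 0]]}}

```text
t: 2.7
tool_pos: [0.435, -0.0321, 0.1023]
tool_rot: [0.221, -3.126, -0.004]
contact_force: [-0.7, -0.4, -0.3]
opening: 0.0001
grip_force: 0.0
```

```bash
python3 -c "
from h import *
where();d=cam('side');s=d['image'][150:300,140:340];cv2.imwrite('pics/s2.png',cv2.resize(s,None,fx=4,fy=4,interpolation=2))"
```

```text
t 2.7 TCP jig [-0.1615 -0.0624] tipz 0.0297 turn needed -0.001 F jig [-0.7 -0.3] -0.3 oh 0.0726 tilt -1.0
```

View pics/s2.png

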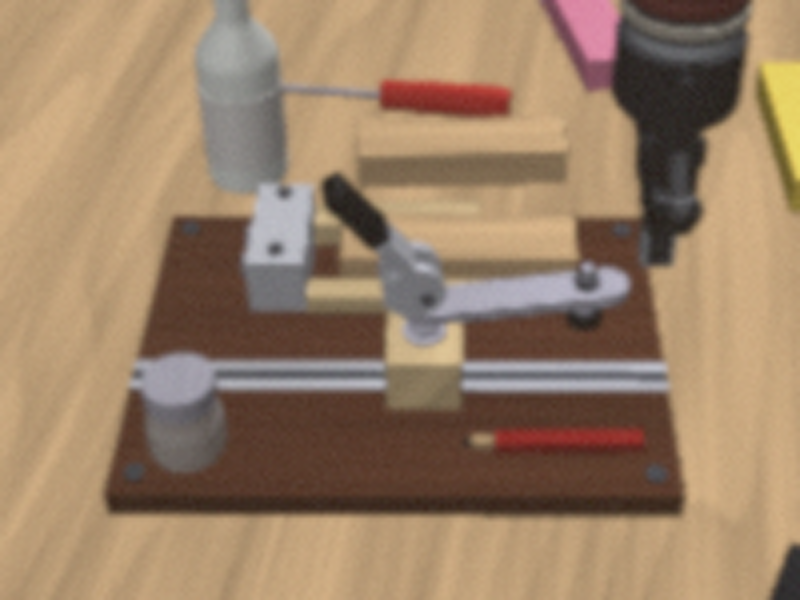

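The fingertip, at crop (655,250), is clear in front of the rail's free end at (575,235). Now I'll push.

Call:
{"op": "drive_tool", "data": {"rows": [[[-0.012, -0.0025, 0], 0], [[-0.012, 0, 0], 0], [[-0.01, 0, 0], 0], [[-0.004, 0, 0], 0], [[-0.004, 0, 0], 0], [[-0.004, 0, 0], 0], [[-0.003, 0, 0], 0], [[-0.003, 0, 0], 0], [[-0.003, 0, 0], 0], [[0, 0, 0], 0]]}}

```text
t: 3.75
tool_pos: [0.4929, -0.0272, 0.1059]
tool_rot: [-0.226, 3.133, 0.0]
contact_force: [-0.4, -0.1, 0.1]
opening: -0.0001
grip_force: 0.0
```

```bash
python3 -c "
from h import *
where()"
```

```text
t 3.75 TCP jig [-0.1035 -0.0658] tipz 0.0333 turn needed 0.002 F jig [-0.5 -0. ] 0.1 oh 0.0726 tilt -1.0
```

Call:
{"op": "drive_tool", "data": {"rows": [[[-0.002, 0, 0], 0], [[-0.002, 0, 0], 0], [[0, 0, 0], 0]]}}

```text
t: 4.05
tool_pos: [0.4957, -0.0267, 0.1057]
tool_rot: [0.226, -3.13, -0.0]
contact_force: [-6.1, -1.0, 3.4]
opening: -0.0004
grip_force: 2.7
```

```bash
python3 -c "
from h import *
where()
for i in range(1):
  d=cam('top');s=d['image'][120:265,185:310];cv2.imwrite('pics/t3.png',cv2.resize(s,None,fx=4,fy=4,interpolation=2))"
```

```text
t 4.05 TCP jig [-0.1007 -0.0657] tipz 0.0331 turn needed 0.003 F jig [-6.2 -0.1] 3.4 oh 0.0726 tilt -1.0
```

View pics/t3.png

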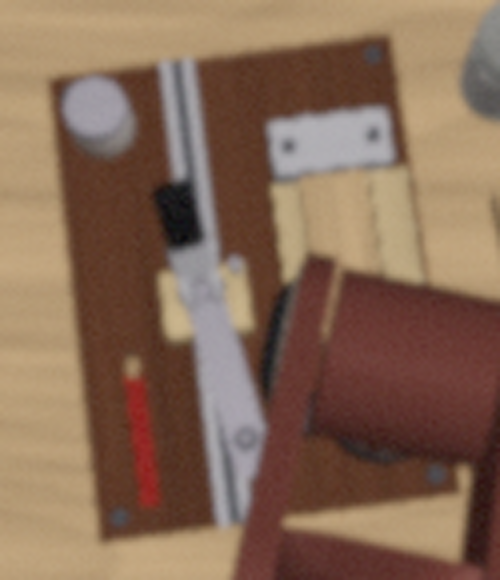

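The rail now closes the gap at crop (335,180), and the 6 N force confirms it is butted. Next I retreat, lift, and go to the left side of the strap.

Call:
{"op": "drive_tool", "data": {"rows": [[[0.01, 0, 0], 0], [[0.03, 0, 0], 0], [[0, 0, -0.04], 0], [[0, 0, -0.04], 0], [[0, 0, -0.037], 0], [[-0.009, 0.039, 0], 0], [[-0.009, 0.039, 0], 0], [[-0.01, 0.038, 0], 0], [[0, 0, 0], 0]]}}

```text
t: 5.0
tool_pos: [0.4677, 0.0897, 0.2231]
tool_rot: [-0.234, 3.131, 0.002]
contact_force: [0.5, -0.6, -0.7]
opening: 0.0001
grip_force: 0.0
```

```bash
python3 -c "
from h import *
where()"
```

```text
t 5.0 TCP jig [-0.112   0.0534] tipz 0.1505 turn needed 0.007 F jig [ 0.5 -0.7] -0.7 oh 0.0726 tilt -1.0
```

Go down, then print the planned arc as tool-frame steps.

Call:
{"op": "drive_tool", "data": {"rows": [[[0, 0, 0.045], 0], [[0, 0, 0.043], 0], [[0, 0, 0], 0]]}}

```text
t: 5.3
tool_pos: [0.4632, 0.0859, 0.1286]
tool_rot: [0.225, -3.121, -0.001]
contact_force: [-1.1, 0.0, -0.7]
opening: -0.0003
grip_force: 0.0
```

```bash
python3 -c "
from h import *
where()
o=ctrl.get_obs();p=w2j(o['tool_pos'][:2])*1000
for a in [-1.38,-1.25,-1.1,-1,-.9,-.8,-.7,-.6,-.5,-.4,-.3,-.2,-.12,-.06,0,.05]:
  h=11*abs(np.cos(a))+14.5*abs(np.sin(a))
  q=np.array([-15,30])+100*np.array([np.sin(a),-np.cos(a)])-(12.5+h)*np.array([np.cos(a),np.sin(a)])
  print(a,q.round(0),'step',(-(q-p)[0]).round(1),(q-p)[1].round(1));p=q
d=cam('top');print(1)
d=cam('side');s=d['image'][150:300,140:340];cv2.imwrite('pics/s4.png',cv2.resize(s,None,fx=4,fy=4,interpolation=2))"
```

```text
t 5.3 TCP jig [-0.117   0.0504] tipz 0.056 turn needed 0.002 F jig [-1.1  0.2] -0.7 oh 0.0726 tilt -0.9999
-1.38 [-119.   39.] step 1.7 -11.0
-1.25 [-119.   27.] step 0.6 -12.7
-1.1 [-118.   12.] step -1.4 -14.9
-1 [-116.    2.] step -2.2 -10.0
-0.9 [-112.   -8.] step -3.3 -9.9
-0.8 [-108.  -18.] step -4.4 -9.6
-0.7 [-103.  -27.] step -5.5 -9.2
-0.6 [-96. -36.] step -6.5 -8.7
-0.5 [-88. -44.] step -7.5 -8.1
-0.4 [-80. -51.] step -8.5 -7.3
-0.3 [-71. -57.] step -9.4 -6.4
-0.2 [-61. -63.] step -10.1 -5.3
-0.12 [-52. -66.] step -8.6 -3.5
-0.06 [-45. -68.] step -6.6 -2.1
0 [-38. -70.] step -6.8 -1.6
0.05 [-34. -71.] step -4.3 -1.1
1
```

View pics/s4.png

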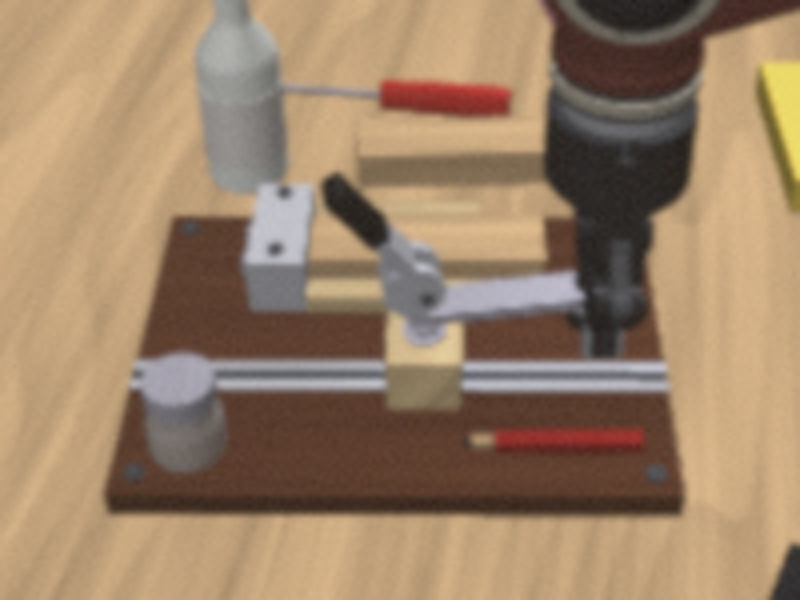

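The fingertip at (600,350) stands to the left of the strap, and the rail sits at the guide. Sweep the strap.

Call:
{"op": "drive_tool", "data": {"rows": [[[0.002, -0.011, 0], 0], [[0, -0.012, 0], 0], [[-0.001, -0.015, 0], 0], [[-0.002, -0.01, 0], 0], [[-0.003, -0.01, 0], 0], [[-0.005, -0.01, 0], 0], [[0, 0, 0], 0]]}}

```text
t: 6.1
tool_pos: [0.4877, 0.0191, 0.1355]
tool_rot: [-0.224, 3.132, -0.001]
contact_force: [0.8, 0.7, -1.2]
opening: -0.0001
grip_force: 0.0
```

```bash
python3 -c "
from h import *
where()"
```

```text
t 6.1 TCP jig [-0.1021 -0.0192] tipz 0.0629 turn needed 0.001 F jig [0.9 0.5] -1.2 oh 0.0726 tilt -1.0
```

Call:
{"op": "drive_tool", "data": {"rows": [[[0, -0.008, 0], 0], [[-0.006, -0.009, 0], 0], [[-0.008, -0.008, 0], 0], [[-0.008, -0.007, 0], 0], [[-0.009, -0.006, 0], 0], [[-0.008, -0.005, 0], 0], [[-0.006, -0.003, 0], 0], [[-0.006, -0.002, 0], 0], [[0, 0, 0], 0]]}}

```text
t: 7.0
tool_pos: [0.5449, -0.0199, 0.1351]
tool_rot: [-0.226, 3.133, -0.001]
contact_force: [0.7, 0.2, -0.2]
opening: -0.0001
grip_force: 0.0
```

```bash
python3 -c "
from h import *
where()"
```

```text
t 7.0 TCP jig [-0.051 -0.066] tipz 0.0625 turn needed 0.002 F jig [0.7 0.1] -0.2 oh 0.0726 tilt -1.0
```

Call:
{"op": "drive_tool", "data": {"rows": [[[-0.004, -0.001, 0], 0], [[-0.004, -0.001, 0], 0], [[-0.002, -0.001, 0], 0], [[-0.002, 0, 0], 0], [[0, 0, 0], 0], [[0, 0, 0], 0]]}}

```text
t: 7.6
tool_pos: [0.5564, -0.021, 0.135]
tool_rot: [-0.226, 3.133, -0.0]
contact_force: [0.1, 0.4, -0.4]
opening: -0.0
grip_force: 0.0
```

```bash
python3 -c "
from h import *
where()"
```

```text
t 7.6 TCP jig [-0.0398 -0.0686] tipz 0.0624 turn needed 0.002 F jig [0.2 0.4] -0.4 oh 0.0726 tilt -1.0
```

Call:
{"op": "drive_tool", "data": {"rows": [[[-0.002, 0, 0], 0], [[-0.002, 0, 0], 0], [[0, 0, 0], 0]]}}

```text
t: 7.9
tool_pos: [0.5595, -0.0207, 0.1344]
tool_rot: [0.226, -3.131, 0.001]
contact_force: [-4.5, -2.9, 0.7]
opening: 0.0003
grip_force: 2.2
```

```bash
python3 -c "
from h import *
where()
d=cam('side');s=d['image'][150:300,140:340];cv2.imwrite('pics/s5.png',cv2.resize(s,None,fx=4,fy=4,interpolation=2))"
```

```text
t 7.9 TCP jig [-0.0366 -0.0688] tipz 0.0618 turn needed 0.002 F jig [-4.9 -2.2] 0.7 oh 0.0726 tilt -1.0
```

View pics/s5.png

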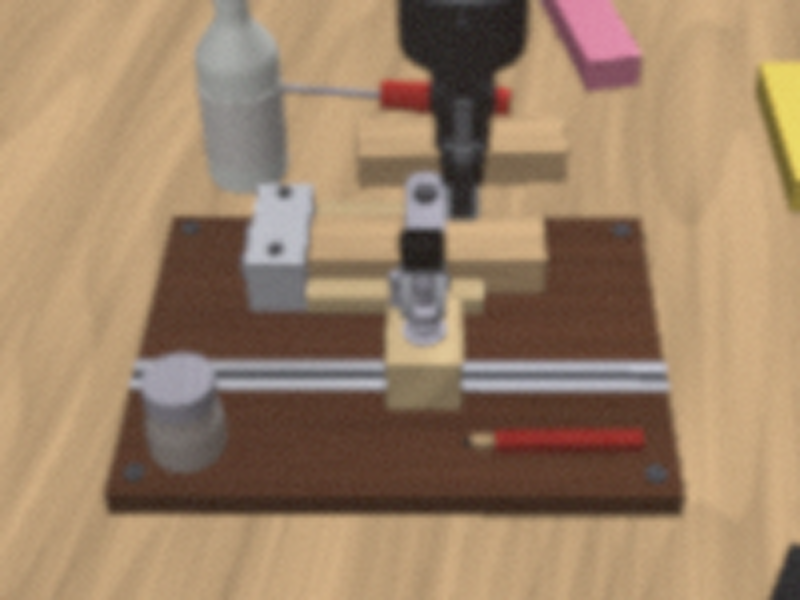

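The strap now lies square across the rail against its stop, with the lever upright at (422,250). Contact is about 5 N. Next I retreat and go above the lever.

Call:
{"op": "drive_tool", "data": {"rows": [[[0.01, 0, 0], 0], [[0.02, 0, 0], 0], [[0, 0, -0.045], 0], [[0, 0, -0.045], 0], [[0, 0, -0.045], 0], [[0, 0, -0.01], 0], [[-0.017, 0.035, 0], 0], [[-0.017, 0.035, 0], 0], [[-0.018, 0.034, 0], 0], [[0, 0, 0], 0]]}}

```text
t: 8.95
tool_pos: [0.5675, 0.0892, 0.2795]
tool_rot: [-0.233, 3.132, 0.003]
contact_force: [-0.0, 0.4, -0.5]
opening: 0.0
grip_force: 0.0
```

Call:
{"op": "drive_tool", "data": {"rows": [[[0, 0, 0], 0]]}}

```text
t: 9.05
tool_pos: [0.5668, 0.0864, 0.2793]
tool_rot: [0.229, -3.133, -0.0]
contact_force: [0.8, 0.2, 0.2]
opening: -0.0002
grip_force: 0.0
```

```bash
python3 -c "
from h import *
where()
d=cam('side');s=d['image'][150:300,140:340];cv2.imwrite('pics/s6.png',cv2.resize(s,None,fx=4,fy=4,interpolation=2))"
```

```text
t 9.05 TCP jig [-0.0143  0.0362] tipz 0.2067 turn needed 0.004 F jig [0.8 0.1] 0.2 oh 0.0726 tilt -1.0
```

View pics/s6.png

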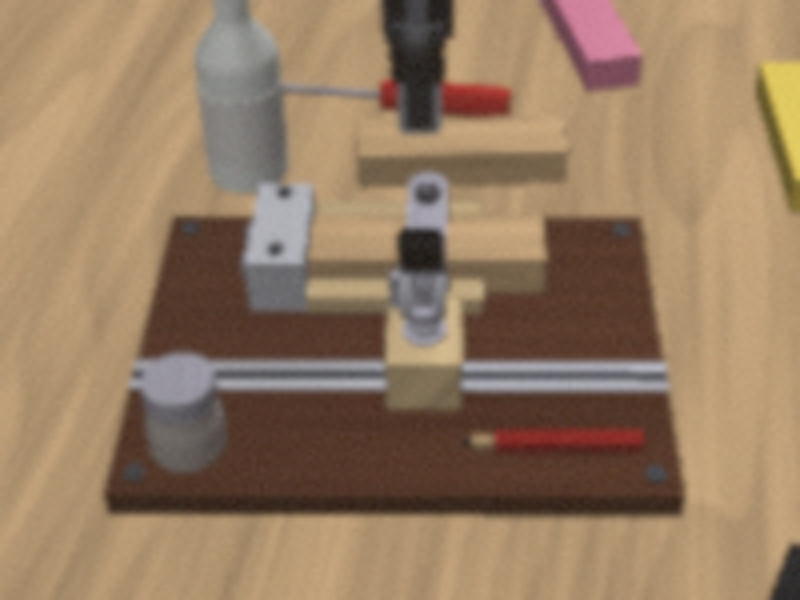

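The strap held its place and the fingertip hovers over the lever plane. Now I go down and follow the lever arc.

Call:
{"op": "drive_tool", "data": {"rows": [[[0, 0, 0.025], 0], [[0, 0, 0.024], 0], [[0, 0.006, 0], 0], [[0, 0.006, 0], 0], [[0, 0.005, 0.003], 0], [[0, 0.005, 0.004], 0], [[0, 0, 0], 0]]}}

```text
t: 9.8
tool_pos: [0.5646, 0.108, 0.2254]
tool_rot: [-0.227, 3.13, -0.0]
contact_force: [0.1, -0.2, 2.0]
opening: 0.0001
grip_force: 0.9
```

```bash
python3 -c "
from h import *
where()"
```

```text
t 9.8 TCP jig [-0.0134  0.0579] tipz 0.1528 turn needed 0.003 F jig [ 0.  -0.2] 2.0 oh 0.0726 tilt -1.0
```

Call:
{"op": "drive_tool", "data": {"rows": [[[0, 0.004, 0.005], 0], [[0, 0.004, 0.005], 0], [[0, 0.004, 0.004], 0], [[0, 0.003, 0.004], 0], [[0, 0.003, 0.005], 0], [[0, 0.003, 0.005], 0], [[0, 0.002, 0.005], 0], [[0, 0.002, 0.005], 0], [[0, 0, 0], 0]]}}

```text
t: 10.7
tool_pos: [0.5606, 0.1331, 0.186]
tool_rot: [-0.227, 3.132, 0.002]
contact_force: [0.6, 1.0, 1.8]
opening: -0.0002
grip_force: 0.9
```

```bash
python3 -c "
from h import *
where()"
```

```text
t 10.7 TCP jig [-0.0139  0.0833] tipz 0.1134 turn needed 0.003 F jig [0.7 0.9] 1.8 oh 0.0726 tilt -1.0
```

Call:
{"op": "drive_tool", "data": {"rows": [[[0, 0.001, 0.004], 0], [[0, 0.001, 0.003], 0], [[0, 0, 0.003], 0], [[0, 0, 0.002], 0], [[0, 0, 0.001], 0], [[0, 0, 0], 0], [[0, 0, 0], 0]]}}

```text
t: 11.4
tool_pos: [0.5606, 0.1353, 0.175]
tool_rot: [-0.226, 3.132, 0.004]
contact_force: [-2.1, 4.7, 10.8]
opening: -0.0001
grip_force: 5.5
```

```bash
python3 -c "
from h import *
where()
d=cam('side');s=d['image'][150:300,140:340];cv2.imwrite('pics/s7.png',cv2.resize(s,None,fx=4,fy=4,interpolation=2))"
```

```text
t 11.4 TCP jig [-0.0136  0.0855] tipz 0.1024 turn needed 0.002 F jig [-1.5  5. ] 10.8 oh 0.0726 tilt -1.0
```

View pics/s7.png

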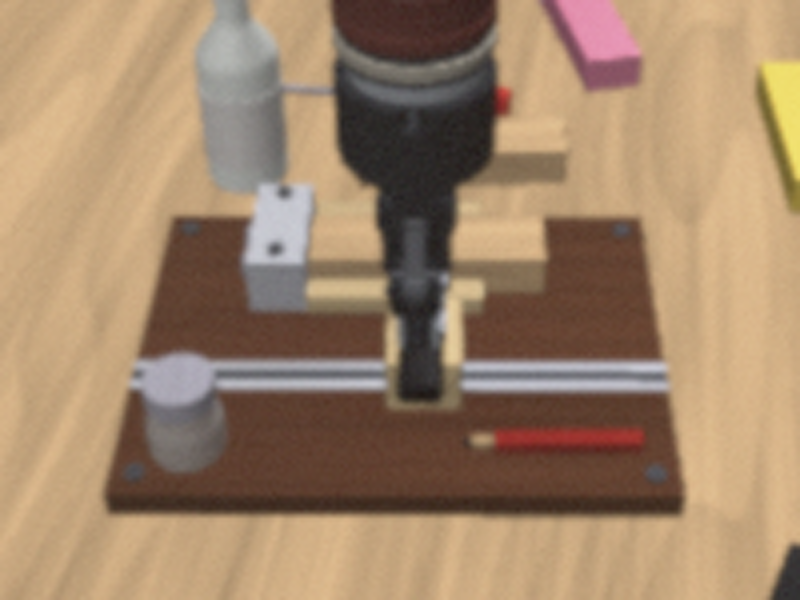

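The lever appears level under the finger at (420,385), with tip z near 103 mm and 11 N. I'll press a bit more to confirm the end stop.

Call:
{"op": "drive_tool", "data": {"rows": [[[0, 0, 0.002], 0], [[0, 0, 0.001], 0], [[0, 0, 0], 0], [[0, 0, 0], 0]]}}

```text
t: 11.85
tool_pos: [0.5611, 0.1356, 0.1741]
tool_rot: [-0.226, 3.131, 0.005]
contact_force: [-5.9, 4.1, 19.0]
opening: 0.0
grip_force: 9.6
```

```bash
python3 -c "
from h import *
where()"
```

```text
t 11.85 TCP jig [-0.013   0.0857] tipz 0.1015 turn needed 0.002 F jig [-5.2  4.9] 19.0 oh 0.0726 tilt -1.0
```

Call:
{"op": "drive_tool", "data": {"rows": [[[0, 0, -0.01], 0], [[0, 0, -0.03], 0], [[0, 0, -0.045], 0], [[0, 0, -0.045], 0], [[0.045, 0, 0], 0], [[0.045, 0, 0], 0], [[0.045, 0, 0], 0], [[0, 0, 0], 0], [[0, 0, 0], 0]]}}

```text
t: 12.75
tool_pos: [0.4254, 0.1145, 0.2991]
tool_rot: [0.226, -3.133, 0.001]
contact_force: [1.3, 1.0, -0.2]
opening: -0.0
grip_force: 0.0
```

```bash
python3 -c "
from h import *
where()
a=cam('side')['image'][150:300,140:340];b=cam('top')['image'][110:260,180:310]
r=lambda s,f:cv2.resize(s,None,fx=f,fy=f,interpolation=2)
cv2.imwrite('pics/s8.png',np.hstack([r(a,2.4),r(b,2.4)]))"
```

```text
t 12.75 TCP jig [-0.1503  0.084 ] tipz 0.2265 turn needed 0.002 F jig [1.4 0.8] -0.2 oh 0.0726 tilt -1.0
```

View pics/s8.png

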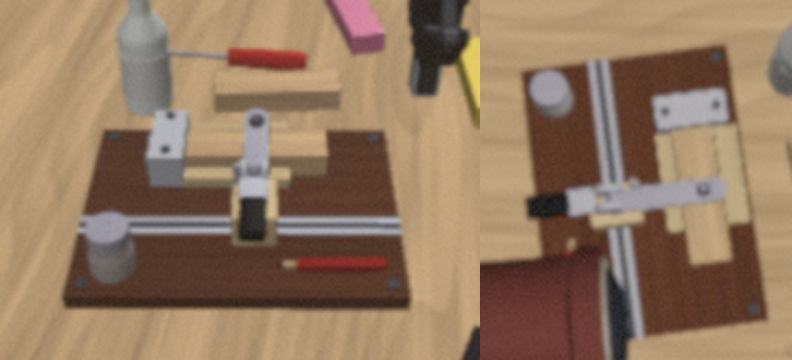

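The side view shows the lever level and black at (252,215), the strap across the rail, and the rail against the guide. To check the strap angle numerically, I'll use strap pixels in the top view.

Run:
```python
from h import *
d=cam('top');im=d['image'].astype(int)
m=((im.max(2)-im.min(2))<32)&(im.min(2)>85)
v,u=np.nonzero(m);w=w2j(onz(d,np.c_[u,v],0.072)[:,:2])*1000
for lo,hi in [(-30,-10),(-55,-35),(-90,-60)]:
    k=(w[:,1]>lo)&(w[:,1]<hi)&(abs(w[:,0]+15)<28); q=w[k]
    print(lo,hi,k.sum(),q.mean(0).round(1),q[:,0].min().round(1),q[:,0].max().round(1))
k=(w[:,1]>-88)&(w[:,1]<-20)&(abs(w[:,0]+15)<28)
vx,vy,x,y=cv2.fitLine(w[k].astype(np.float32),cv2.DIST_HUBER,0,.01,.01).ravel();s=-np.sign(vy)
print('angle',np.arctan2(vx*s,-vy*s))
```

```text
-30 -10 90 [-15.3 -19.5] -30.5 -0.8
-55 -35 83 [-15.3 -44.9] -28.5 -1.9
-90 -60 112 [-15.5 -73.8] -28.6 -2.3
angle -0.0045637647
```

Strap angle is about 0 and everything is in place, so I'm handing it in.

```bash
python3 -c "
from station import ctrl
print(ctrl.finish_job())"
```

```text
the job is handed in; nothing more can be done
None
```

The job is handed in, verdict not shown: the rail is butted against the drill guide, the strap is at its stop pin (measured about -0.005 rad), and the lever is pressed to its end stop (19 N on the finger); the foot's force on the rail could not be measured, and the arm is clear.

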